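Lay out the cigars by length on the sizing row

ROBOT

A 6-joint arm with a two-finger parallel gripper is mounted at the origin on the work surface. World frame = base frame: x ahead of the robot, y to its left, z up, the work surface at z = 0. Lengths are in m, angles in degrees, forces in N, time in s.
With the tool pointing down it reaches from about 0.4 to 0.825 m from the base axis. Payload 7 kg.
Tool frame: the origin (TCP) lies between the finger pads; the fingertips stand 19 mm ahead of it and the grasp point (between the pads) is the TCP; y points along the fingers, x is the direction in which the jaws open and shut, and the axes are right-handed (so a half turn about y gives the same grasp; the last joint's range is limited). The gripper opens to 88 mm and grips with 3 to 60 N. Pads are 19 mm wide; open, the fingers measure 130 mm over their backs; the gripper's body (78 mm by 193 mm) begins 47 mm behind the grasp point.
Start: joints at [-57.978, 20.546, 0.682, 0, -70.136, -16.507], TCP at [0.181, -0.65, 0.246] pointing down, gripper open.
Joint ranges: [-176.03, 176.03], [-82.01, 121.73], [-58.28, 71.71], [-173.87, 95.51], [-174.79, -0.11], [-173.66, 173.66]. Speed limits (degrees/s): [136.94, 136.94, 172.46, 180, 180, 180].

INTERFACE

Orientations are given as [roll, pitch, yaw] about the fixed x, y, z axes, in that order (R = Rz(yaw) Ry(pitch) Rx(roll)).
In Python, from plant import r gives the robot as it stands. The module is installed in compiled form; this text tells all that it offers.
- The arm moves only by the tool jog_arm, never from a script. Its argument "steps" is a list of rows, each a list of 5 numbers: the closure, from 0 (fully open) to 1 (shut), then the shift along the tool's x, y, z in m, then the turn about the tool's y in degrees. In form: [[jaw, x, y, z, turn], ...]. A call has 1 to 12 rows; each row shifts and turns the commanded pose from where the row before left it, along the tool's axes as they then stand; what a row does not reach is not made up. A row lasts 1/12 s, in which the tool goes at most 41.7 mm and 7.16 degrees, less where a joint would pass 70% of its speed; a pose out of reach is approached as far as the arm can. A call with a gripper value outside its range is refused whole. The fingers move at their own pace and stop on an object; "squeeze" is the grip in N (left out, the last holds). Time passes only in rows, so rows that do not move let the fingers close. It gives the time, the measured TCP pose, the force and the opening at its end, in the units of the state.
- r.get_state(): the state, without advancing time (a new reading comes with each control period).
- r.capture(name): name is "side" or "top"; returns a dict with "image" (480x640x3 uint8, red, green, blue), "vfov" (degrees; the focal length in pixels is half the picture's height over the tangent of half this angle, whatever the lens; pixels are square), "cx", "cy" (the principal point, pixels), "R" (3x3) and "t" (3): a world point X has camera coordinates R X + t. Camera axes: x right, y down, z forward; pixel columns grow to the right and rows downward; lengths in m; the calibration is good to about 2 mm. A picture is of the moment at which its call begins. There is no depth.
- r.close_job(): hands the job in, once; it reports no verdict.
The state is a dict: "time_s": time; "joints": joint angles; "qd": joint speeds; "joint_torque": joint torques, N m; "tcp_pos": TCP position; "eef_rot": TCP orientation; "contact_force": force on the tool from outside, world axes, zero at the start; "moment": the same for the moment, N m; "gripper_width": finger opening in m.
Only numpy, scipy, OpenCV 4.12 (cv2) and the standard library are available. Lean on these libraries where they do the work, as an engineer would, in place of code of your own. Each camera call takes 0.05 s, during which the arm holds its last target.

TASK

Lay the cigars out by length on the row of four brass rests: the shortest on the rest nearest the red dish, then longer and longer to the longest on the rest furthest from it, each lying straight along its rest, down in both saddles and roughly centred end to end. The two matching cigars with yellow bands share one rest: carry them over together, side by side in one grip. Leave the red dish where it stands.

Things in the scene. Friction and masses are not known exactly. Their poses are not given: they have to be found in the camera images.
- cigar_90: Square-section dark brown stiff cigar, 90 mm long, 18 mm square, about 13 g, lying on the bench; red band near one end. Origin at its centre (9 mm above what it lies on); x along its length, z up. The shortest.
- cigar_140: Square-section dark brown stiff cigar, 140 mm long, 18 mm square, about 18 g, lying on the bench; red band near one end. Origin at its centre (9 mm above what it lies on); x along its length, z up. The third in length.
- cigar_165: Square-section dark brown stiff cigar, 165 mm long, 18 mm square, about 20 g, lying on the bench; red band near one end. Origin at its centre (9 mm above what it lies on); x along its length, z up. The longest.
- twin_a: Square-section dark brown stiff cigar, 115 mm long, 18 mm square, about 16 g, lying on the bench; yellow band near one end. Origin at its centre (9 mm above what it lies on); x along its length, z up. One of two matching cigars, second in length, lying side by side and parallel at the start, 1 to 3 mm apart, about 38 mm over both (36 mm when gripped together).
- twin_b: Square-section dark brown stiff cigar, 115 mm long, 18 mm square, about 16 g, lying on the bench; yellow band near one end. Origin at its centre (9 mm above what it lies on); x along its length, z up. The other of the matching two; it lies at twin_a's +y side, parallel to it.
- rest_1: Fixed rest at one end of the row, next to rest_2; four alike in line, 80 mm apart, on a 10 mm dark board. Dark plate 76 x 64 mm; brass saddles across it at x = -33 and +33 mm, 8 mm thick, floors 16 mm up, side lips 26 mm up and 54 mm apart. Origin: centre of the plate's underside, 10 mm above the bench; x along the cigar's lie, y along the row. A seated cigar's centre is at z = 25 mm.
- rest_2: Fixed rest between rest_1 and rest_3; four alike in line, 80 mm apart, on a 10 mm dark board. Dark plate 76 x 64 mm; brass saddles across it at x = -33 and +33 mm, 8 mm thick, floors 16 mm up, side lips 26 mm up and 54 mm apart. Origin: centre of the plate's underside, 10 mm above the bench; x along the cigar's lie, y along the row. A seated cigar's centre is at z = 25 mm.
- rest_3: Fixed rest between rest_2 and rest_4; four alike in line, 80 mm apart, on a 10 mm dark board. Dark plate 76 x 64 mm; brass saddles across it at x = -33 and +33 mm, 8 mm thick, floors 16 mm up, side lips 26 mm up and 54 mm apart. Origin: centre of the plate's underside, 10 mm above the bench; x along the cigar's lie, y along the row. A seated cigar's centre is at z = 25 mm.
- rest_4: Fixed rest at the other end of the row, next to rest_3; four alike in line, 80 mm apart, on a 10 mm dark board. Dark plate 76 x 64 mm; brass saddles across it at x = -33 and +33 mm, 8 mm thick, floors 16 mm up, side lips 26 mm up and 54 mm apart. Origin: centre of the plate's underside, 10 mm above the bench; x along the cigar's lie, y along the row. A seated cigar's centre is at z = 25 mm.
- dish: Small round red dish, 64 mm across, 24 mm tall, standing on the bench past one end of the row, 110 mm from the end rest's centre: it marks the end for the shortest cigar (a grey mug, 72 mm across, 65 mm tall, stands past the other end). Origin at the centre of its underside.
Things that resemble listed ones, but are neither listed nor needed, are in the scene too. Leave any green look-alike of the cigar_165 alone. What is shaped like the twin_a but pink is not meant.

How it is judged (in metres and radians):
On the way:
1. the two matching cigars are held off the bench together, side by side (height (world z) of each of twin_a, twin_b above 0.06 m and distance between twin_a and twin_b below 0.03 m), for 0.2 s.
At the end, for the whole second after the job is handed in: From the dish end, the rests hold: 90 mm; both 115 mm; 140 mm; 165 mm cigars. Each is at rest in both saddles: centre 20 to 30 mm above the rest's origin, within 15 mm of it along and 22 mm across the rest, within 0.2 rad of the rest's x axis either way round (((horizontal distance between dish and rest_1 below 0.16 m and (x of cigar_90 in the frame of rest_1 between -0.015 and 0.015 m and y of cigar_90 in the frame of rest_1 between -0.022 and 0.022 m and z of cigar_90 in the frame of rest_1 between 0.02 and 0.03 m and angle between the x axis of cigar_90 and the x axis of rest_1, either way round below 0.2 rad) and (x of twin_a in the frame of rest_2 between -0.015 and 0.015 m and y of twin_a in the frame of rest_2 between -0.022 and 0.022 m and z of twin_a in the frame of rest_2 between 0.02 and 0.03 m and angle between the x axis of twin_a and the x axis of rest_2, either way round below 0.2 rad) and (x of twin_b in the frame of rest_2 between -0.015 and 0.015 m and y of twin_b in the frame of rest_2 between -0.022 and 0.022 m and z of twin_b in the frame of rest_2 between 0.02 and 0.03 m and angle between the x axis of twin_b and the x axis of rest_2, either way round below 0.2 rad) and (x of cigar_140 in the frame of rest_3 between -0.015 and 0.015 m and y of cigar_140 in the frame of rest_3 between -0.022 and 0.022 m and z of cigar_140 in the frame of rest_3 between 0.02 and 0.03 m and angle between the x axis of cigar_140 and the x axis of rest_3, either way round below 0.2 rad) and (x of cigar_165 in the frame of rest_4 between -0.015 and 0.015 m and y of cigar_165 in the frame of rest_4 between -0.022 and 0.022 m and z of cigar_165 in the frame of rest_4 between 0.02 and 0.03 m and angle between the x axis of cigar_165 and the x axis of rest_4, either way round below 0.2 rad)) or (horizontal distance between dish and rest_4 below 0.16 m and (x of cigar_90 in the frame of rest_4 between -0.015 and 0.015 m and y of cigar_90 in the frame of rest_4 between -0.022 and 0.022 m and z of cigar_90 in the frame of rest_4 between 0.02 and 0.03 m and angle between the x axis of cigar_90 and the x axis of rest_4, either way round below 0.2 rad) and (x of twin_a in the frame of rest_3 between -0.015 and 0.015 m and y of twin_a in the frame of rest_3 between -0.022 and 0.022 m and z of twin_a in the frame of rest_3 between 0.02 and 0.03 m and angle between the x axis of twin_a and the x axis of rest_3, either way round below 0.2 rad) and (x of twin_b in the frame of rest_3 between -0.015 and 0.015 m and y of twin_b in the frame of rest_3 between -0.022 and 0.022 m and z of twin_b in the frame of rest_3 between 0.02 and 0.03 m and angle between the x axis of twin_b and the x axis of rest_3, either way round below 0.2 rad) and (x of cigar_140 in the frame of rest_2 between -0.015 and 0.015 m and y of cigar_140 in the frame of rest_2 between -0.022 and 0.022 m and z of cigar_140 in the frame of rest_2 between 0.02 and 0.03 m and angle between the x axis of cigar_140 and the x axis of rest_2, either way round below 0.2 rad) and (x of cigar_165 in the frame of rest_1 between -0.015 and 0.015 m and y of cigar_165 in the frame of rest_1 between -0.022 and 0.022 m and z of cigar_165 in the frame of rest_1 between 0.02 and 0.03 m and angle between the x axis of cigar_165 and the x axis of rest_1, either way round below 0.2 rad))) and linear speed of each of cigar_90, cigar_140, cigar_165, twin_a, twin_b below 0.02 m/s and angular speed of each of cigar_90, cigar_140, cigar_165, twin_a, twin_b below 0.2 rad/s); the robot touches nothing.
It fails at once if the red dish is moved more than 25 mm (distance of dish from where it was at the start of the episode above 0.025 m).
It also fails if it takes over 120 s, if anything falls off the work surface, if the arm or the gripper's body presses on something with over 40 N, if the wrist force passes 120 N, or if a joint passes its speed limit or range.

## Working session

There is one attempt and no reset: what is moved stays moved. The work goes in short steps, Python scripts to look and compute and a tool call to move; the robot and the scene stay as the last step left them, time stands still between calls to the robot, and variables do not carry over. Pictures are saved under pics/ and viewed, and the job is handed in when it is done.

Besides the shell and the picture viewer there is one more tool, called as name(argument=value, ...) on one line, values as JSON. jog_arm: Moves the arm, as the interface text tells. Its arguments: {"type":"object","properties":{"steps":{"type":"array","items":{"type":"array","items":{"type":"number"}}},"squeeze":{"type":"number"}},"required":["steps"]}

```bash
mkdir -p pics; python3 - <<'E'
from plant import r
import cv2,pickle
s=r.get_state();print(s)
for n in("top","side"):
    c=r.capture(n);pickle.dump(c,open(f"{n}0.pkl","wb"));cv2.imwrite(f"pics/{n}0.png",c["image"][:,:,::-1])
    print(n,c["vfov"],c["cx"],c["cy"],c["R"],c["t"],[k for k in c])
E
```

```text
{'time_s': 0.0, 'joints': array([-5.79755119e+01,  2.05912906e+01,  6.33360830e-01, -2.13587058e-02,
       -7.01353028e+01, -1.65053262e+01]), 'qd': array([-0.07011332, -0.09031699, -0.07944854, -0.00782905,  0.1563243 ,
       -0.08208825]), 'joint_torque': array([-1.21117257e-03, -5.82717526e+01,  2.93045640e+01,  6.99696332e+00,
        6.82184284e-03, -1.43486518e-04]), 'tcp_pos': array([ 0.18044443, -0.64995416,  0.24461726]), 'eef_rot': array([-8.99927606e+01, -9.50956481e-02,  1.05511882e+02]), 'contact_force': array([ 0.42251674, -0.84120613,  0.17679236]), 'moment': array([0.01958888, 0.0019415 , 0.02327882]), 'gripper_width': 0.08767253210716303}
top 56.39215206649035 312.7147303079097 231.30526909274545 [[ 0.01846162 -0.99970243  0.01594437]
 [-0.99149419 -0.02036027 -0.12854856]
 [ 0.12883494 -0.01343554 -0.99157503]] [-0.00294217  0.49220979  0.79744675] ['image', 'vfov', 'cx', 'cy', 'R', 't']
side 42.16690117082105 315.73328833696905 226.4314704703763 [[ 0.78510215 -0.61887549  0.02465248]
 [-0.34027233 -0.46424167 -0.81773737]
 [ 0.51752232  0.63361882 -0.57506334]] [-0.36546118  0.20819234  0.85373451] ['image', 'vfov', 'cx', 'cy', 'R', 't']
```

View pics/top0.png

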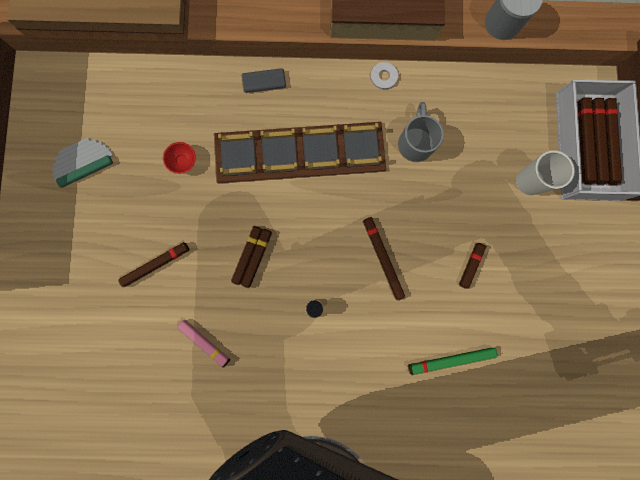

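View pics/side0.png

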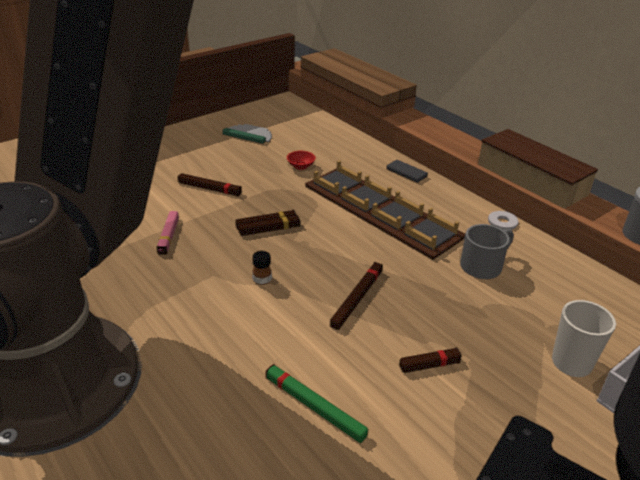

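Top view: dish at (180,158), board spanning (215,155)–(385,148), mug (420,138); red-banded cigars at (155,265), (385,260), (473,265); twins at (252,257); pink and green decoys below. Next I'll measure them.

```bash
cat > h.py <<'E'
import numpy as np,cv2,pickle
def cast(c,uv,z):
    f=240/np.tan(np.radians(c["vfov"]/2)); R=c["R"];t=c["t"]
    uv=np.atleast_2d(uv).astype(float)
    d=np.c_[(uv[:,0]-c["cx"])/f,(uv[:,1]-c["cy"])/f,np.ones(len(uv))]@R
    o=-R.T@t
    return (o+d*((z-o[2])/d[:,2])[:,None])[:,:2]
def proj(c,X):
    f=240/np.tan(np.radians(c["vfov"]/2)); X=np.atleast_2d(X)@c["R"].T+c["t"]
    return np.c_[X[:,0]/X[:,2]*f+c["cx"],X[:,1]/X[:,2]*f+c["cy"]]
E
python3 - <<'E'
from h import *
c=pickle.load(open("top0.pkl","rb"))
im=c["image"];hsv=cv2.cvtColor(im,cv2.COLOR_RGB2HSV)
v=hsv[...,2]
dark=((im.max(2)<75)).astype(np.uint8)*255
red=((hsv[...,0]<8)|(hsv[...,0]>172))&(hsv[...,1]>180)&(v>80)
yel=(hsv[...,0]>18)&(hsv[...,0]<32)&(hsv[...,1]>150)&(v>60)
for nm,(x,y,w,h) in dict(A=(110,232,90,62),T=(222,216,60,80),B=(355,208,60,100),S=(450,235,45,60)).items():
    m=np.zeros_like(dark);m[y:y+h,x:x+w]=dark[y:y+h,x:x+w]|(red|(yel&(nm=='T')))[y:y+h,x:x+w].astype(np.uint8)*255
    m=cv2.morphologyEx(m,cv2.MORPH_CLOSE,np.ones((5,5)))
    ct=max(cv2.findContours(m,0,1)[0],key=cv2.contourArea)
    P=cast(c,ct[:,0,:],0.018)
    (p,s,a)=cv2.minAreaRect((P*1000).astype(np.float32))
    if s[0]<s[1]: a+=90;s=s[::-1]
    print(nm,np.round(p,1),np.round(s,1),"axis yaw",round((a+90)%180-90,1),"pix",np.round(cv2.minAreaRect(ct)[0]))
big=cv2.resize(im[100:200,140:460],None,fx=2.5,fy=2.5,interpolation=cv2.INTER_CUBIC)
cv2.imwrite("pics/rest.png",big[:,:,::-1])
big=cv2.resize(im[210:300,110:310],None,fx=4,fy=4,interpolation=cv2.INTER_CUBIC)
cv2.imwrite("pics/tw.png",big[:,:,::-1])
E
```

```text
A [426.9 299.8] [138.8  19.9] axis yaw -59.0 pix [154. 264.]
T [445.2 120.1] [115.4  39.1] axis yaw -20.0 pix [251. 256.]
B [ 446.5 -127.2] [162.5  19. ] axis yaw 23.1 pix [384. 258.]
S [ 436.9 -294. ] [89.9 20.3] axis yaw -24.0 pix [472. 265.]
```

View pics/rest.png

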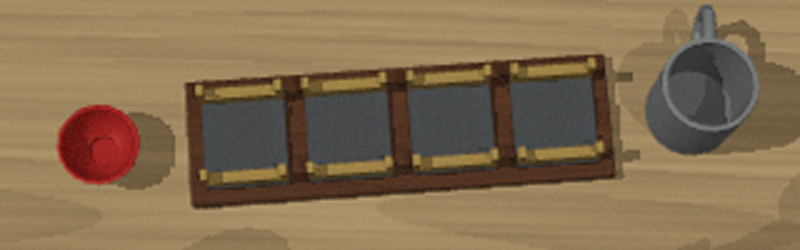

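View pics/tw.png

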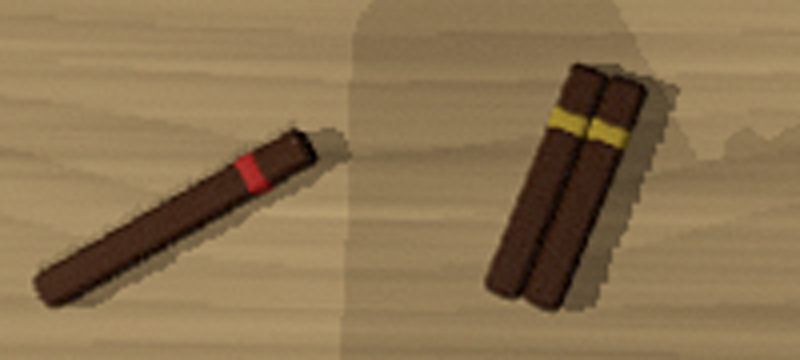

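```bash
python3 - <<'E'
from h import *
c=pickle.load(open("top0.pkl","rb"))
print("cam",-c["R"].T@c["t"])
im=c["image"];hsv=cv2.cvtColor(im,cv2.COLOR_RGB2HSV)
H,S,V=hsv[...,0],hsv[...,1],hsv[...,2]
m=((H>17)&(H<32)&(S>140)&(V>70)).astype(np.uint8)
m[:, :212]=0;m[:,390:]=0;m[:122]=0;m[185:]=0
m=cv2.morphologyEx(m,cv2.MORPH_CLOSE,np.ones((3,5)))
n,l,st,ce=cv2.connectedComponentsWithStats(m)
for i in range(1,n):
    if st[i,4]<60: continue
    ys,xs=np.where(l==i)
    P=cast(c,np.c_[xs,ys],0.028)*1000
    p,s,a=cv2.minAreaRect(P.astype(np.float32))
    print(st[i],"rect",np.round(p,1),np.round(s,1),round(a,1),"mean",P.mean(0).round(1))
b=((V<85)&(S>120)|(m>0)|((S<80)&(V<110))).astype(np.uint8)
b[:,:205]=0;b[:,390:]=0;b[:118]=0;b[190:]=0
ct=max(cv2.findContours(b,0,1)[0],key=cv2.contourArea)
print("board",cv2.minAreaRect((cast(c,ct[:,0],0.01)*1000).astype(np.float32)))
E
```

```text
cam [0.38533846 0.01779435 0.85404806]
[344 123  34  10 198] rect [695.6 -81.6] [14.2 65. ] 5.4 mean [695.1 -81. ]
[302 126  35   9 184] rect [688.   -2.2] [13.5 65.8] 5.1 mean [687.5  -1.1]
[260 129  35   9 195] rect [680.3  78.1] [13.2 65.5] 5.2 mean [679.6  77.9]
[218 132  35   9 195] rect [672.5 158. ] [13.3 65.1] 5.2 mean [672.2 157.2]
[347 156  35   9 162] rect [630.5 -88.4] [12.  65.9] 7.0 mean [629.3 -87.4]
[305 159  35  10 161] rect [622.7  -9. ] [12.2 65.1] 6.7 mean [621.7  -8.2]
[263 163  35   8 157] rect [614.6  70.6] [11.2 64.6] 5.0 mean [613.9  71.9]
[220 166  35   9 156] rect [606.5 151.7] [11.9 64.2] 5.0 mean [606.2 152.4]
board ((650.6229248046875, 34.03684997558594), (100.14122009277344, 327.69000244140625), 5.450823783874512)
```

```bash
cat > go.py <<'E'
# usage: go.py x y z(mm) yaw : prints turn needed, then tool-axes shift after that turn
import sys,numpy as np
from scipy.spatial.transform import Rotation as Ro
from plant import r
s=r.get_state();x,y,z,w=map(float,sys.argv[1:5])
R=Ro.from_euler("xyz",s["eef_rot"],degrees=True).as_matrix()
psi=np.degrees(np.arctan2(R[1,0],R[0,0]))
turn=(psi-w+180)%360-180
R2=R@Ro.from_euler("y",turn,degrees=True).as_matrix()
d=np.array([x,y,z])-s["tcp_pos"]*1000
print("t",round(s["time_s"],2),"pos",(s["tcp_pos"]*1000).round(1),"psi",round(psi,2),"q",s["joints"].round(1),"w",round(s["gripper_width"]*1000,1),"F",s["contact_force"].round(1))
print("turn",round(turn,2),"then shift mm",(R2.T@d).round(1),"| shift without turn",(R.T@d).round(1))
E
python3 go.py 437 -294 100 66
```

```text
t 0.1 pos [ 180.4 -650.   244.7] psi 105.51 q [-58.   20.6   0.6  -0.  -70.1 -16.5] w 87.8 F [-0.2  0.8  1. ]
turn 39.51 then shift mm [429.4 145.1 -89.7] | shift without turn [ 274.2  145.1 -342.4]
```

jog_arm(steps=[[0,0,0,0,6.6],[0,0,0,0,6.6],[0,0,0,0,6.6],[0,0,0,0,6.6],[0,0,0,0,6.6],[0,0,0,0,6.6],[0,0.025,0,-0.005,0],[0,0.025,0,-0.005,0],[0,0.025,0,-0.005,0],[0,0.025,0,-0.005,0],[0,0.025,0,-0.005,0],[0,0.025,0,-0.005,0]])

```text
time_s: 1.1
tcp_pos: [0.2695, -0.5244, 0.2451]
eef_rot: [-90.0, -0.0, 65.9]
contact_force: [0.4, -0.0, -0.6]
gripper_width: 0.0876
```

```bash
python3 go.py 437 -294 100 66
```

```text
t 1.1 pos [ 269.5 -524.4  245.1] psi 65.9 q [-43.8  12.6 -10.5  -0.  -67.  -70.3] w 87.6 F [ 0.4 -0.  -0.6]
turn -0.1 then shift mm [278.6 145.2 -59.4] | shift without turn [278.7 145.2 -58.9]
```

jog_arm(steps=[[0,0.0255,0.013,-0.0055,0],[0,0.0255,0.013,-0.0055,0],[0,0.0255,0.013,-0.0055,0],[0,0.0255,0.013,-0.0055,0],[0,0.0255,0.013,-0.0055,0],[0,0.0255,0.013,-0.0055,0],[0,0.0255,0.013,-0.0055,0],[0,0.0255,0.013,-0.0055,0],[0,0.0255,0.013,-0.0055,0],[0,0.0255,0.013,-0.0055,0],[0,0.0235,0.015,-0.004,0],[0,0,0,0,0]])

```text
time_s: 2.1
tcp_pos: [0.437, -0.2926, 0.0979]
eef_rot: [-89.8, -0.0, 66.0]
contact_force: [-1.0, -0.3, 1.0]
gripper_width: 0.0879
```

```bash
python3 go.py 437 -294 23 66; python3 - <<'E'
from plant import r
import cv2
for n in("top","side"):
    c=r.capture(n); cv2.imwrite(f"pics/{n}1.png",c["image"][:,:,::-1])
E
```

```text
t 2.1 pos [ 437.  -292.6   97.9] psi 66.02 q [-1.240e+01  1.520e+01 -2.880e+01 -1.000e-01 -4.620e+01 -1.015e+02] w 87.9 F [-1.  -0.3  1. ]
turn 0.02 then shift mm [-1.3 74.9 -0.9] | shift without turn [-1.3 74.9 -0.9]
```

View pics/side1.png

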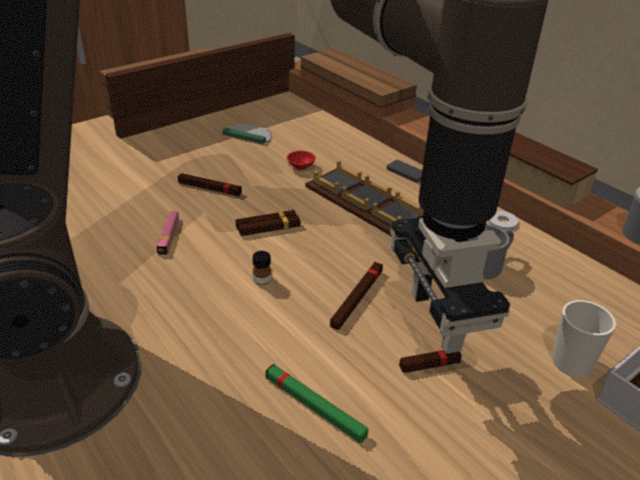

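Side view: the gripper hangs above the 90 mm cigar (430,360), with its fingers either side of the cigar's line. I'll descend and grip.

jog_arm(steps=[[0.3,-0.001,0.015,-0.001,0],[0.3,0,0.015,0,0],[0.3,0,0.015,0,0],[0.3,0,0.015,0,0],[0.3,0,0.01,0,0],[0.3,0,0.004,0,0],[0.3,0,0,0,0]], squeeze=15)

```text
time_s: 2.78
tcp_pos: [0.4365, -0.2972, 0.026]
eef_rot: [-89.9, 0.0, 65.9]
contact_force: [-0.2, -0.1, 0.1]
gripper_width: 0.0616
```

```bash
python3 go.py 437 -294 23 66
```

```text
t 2.78 pos [ 436.5 -297.2   26. ] psi 65.88 q [ -13.    21.3  -32.5    0.   -36.3 -101.2] w 61.6 F [-0.2 -0.1  0.1]
turn -0.12 then shift mm [3.1 3.  0.8] | shift without turn [3.1 3.  0.9]
```

jog_arm(steps=[[0.3,0.002,0.0025,0,0],[0.3,0,0,0,0],[1,0,0,0,0],[1,0,0,0,0],[1,0,0,0,0],[1,0,0,0,0],[1,0,0,0,0],[1,0,0,0,0]])

```text
time_s: 3.45
tcp_pos: [0.438, -0.295, 0.0242]
eef_rot: [-90.0, -0.0, 65.9]
contact_force: [1.0, 0.3, 0.3]
gripper_width: 0.0271
```

```bash
python3 go.py 437 -294 23 66
```

```text
t 3.45 pos [ 438.  -295.    24.2] psi 65.92 q [ -12.7   21.5  -32.6   -0.   -35.9 -101.4] w 27.1 F [1.  0.3 0.3]
turn -0.08 then shift mm [0.5 1.2 1.4] | shift without turn [0.5 1.2 1.4]
```

jog_arm(steps=[[1,0,0,0,0],[1,0,0,0,0],[1,0,0,0,0],[1,0,0,0,0],[1,0,-0.01,0,0],[1,0,-0.03,0,0],[1,0,-0.03,0,0],[1,0,-0.03,0,0],[1,0,0,0,0]])

```text
time_s: 4.2
tcp_pos: [0.4411, -0.2963, 0.1306]
eef_rot: [-90.5, -0.0, 66.0]
contact_force: [1.0, -0.8, -0.9]
gripper_width: 0.0179
```

```bash
python3 go.py 639.5 154.9 120 95.5
```

```text
t 4.2 pos [ 441.1 -296.3  130.6] psi 65.99 q [-1.270e+01  1.290e+01 -2.670e+01  1.000e-01 -4.980e+01 -1.014e+02] w 17.9 F [ 1.  -0.8 -0.9]
turn -29.51 then shift mm [ 430.1   10.7 -240.6] | shift without turn [492.9  10.7   2.4]
```

jog_arm(steps=[[1,0,0,0,-5.9],[1,0,0,0,-5.9],[1,0,0,0,-5.9],[1,0,0,0,-5.9],[1,0,0,0,-5.9],[1,0.015,0,-0.008,0],[1,0.027,0,-0.015,0],[1,0.027,0,-0.015,0],[1,0.027,0,-0.015,0],[1,0.027,0,-0.015,0],[1,0.027,0,-0.015,0],[1,0.027,0,-0.015,0]])

```text
time_s: 5.2
tcp_pos: [0.5192, -0.1081, 0.1248]
eef_rot: [-90.0, 0.0, 95.4]
contact_force: [1.0, -0.5, 0.6]
gripper_width: 0.0176
```

jog_arm(steps=[[1,0.027,0,-0.015,0],[1,0.027,0,-0.015,0],[1,0.027,0,-0.015,0],[1,0.027,0,-0.015,0],[1,0.027,0,-0.015,0],[1,0.027,0,-0.015,0],[1,0.027,0,-0.015,0],[1,0.027,0,-0.015,0],[1,0.027,0,-0.015,0],[1,0.01,0,-0.007,0],[1,0,0,0,0],[1,0,0,0,0]])

```text
time_s: 6.2
tcp_pos: [0.6361, 0.1561, 0.1239]
eef_rot: [-90.0, 0.0, 95.5]
contact_force: [0.4, 0.5, 0.7]
gripper_width: 0.0179
```

```bash
python3 go.py 639.5 154.9 51 95.5; python3 - <<'E'
from plant import r
import cv2
for n in("top","side"):
    c=r.capture(n); cv2.imwrite(f"pics/{n}2.png",c["image"][:,:,::-1])
E
```

```text
t 6.2 pos [636.1 156.1 123.9] psi 95.47 q [  30.8   24.1  -10.7   -0.   -55.2 -115.3] w 17.9 F [0.4 0.5 0.7]
turn -0.03 then shift mm [-1.5 72.9 -3.3] | shift without turn [-1.5 72.9 -3.3]
```

View pics/side2.png

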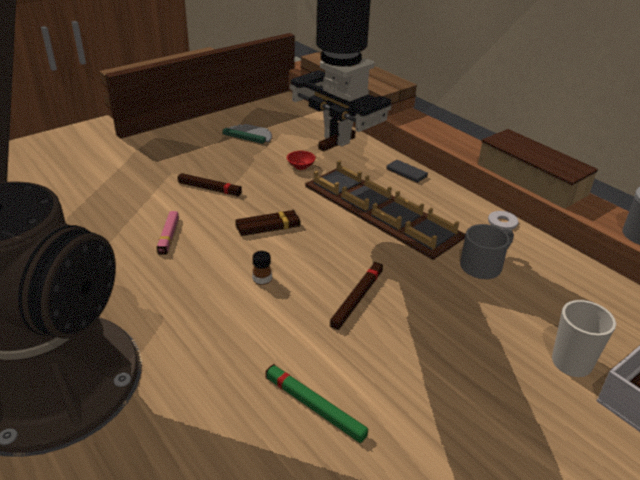

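Side view: the 90 mm cigar hangs level in the grip above the rest nearest the dish (340,135). Lowering it now.

jog_arm(steps=[[1,-0.001,0.015,-0.003,0],[1,0,0.02,0,0],[1,0,0.015,0,0],[1,0,0.01,0,0],[1,0,0.006,0,0],[1,0,0.004,0,0],[1,0,0,0,0],[1,0,0,0,0]])

```text
time_s: 6.97
tcp_pos: [0.6398, 0.155, 0.0547]
eef_rot: [-90.0, -0.0, 95.4]
contact_force: [-0.0, -0.3, -0.4]
gripper_width: 0.0178
```

```bash
python3 go.py 639.5 154.9 50 95.5
```

```text
t 6.97 pos [639.8 155.   54.7] psi 95.41 q [  30.6   28.6  -14.     0.   -47.4 -115.2] w 17.8 F [-0.  -0.3 -0.4]
turn -0.09 then shift mm [-0.   4.7  0.3] | shift without turn [-0.   4.7  0.3]
```

Down 4 mm, then open to about 40 mm and lift.

jog_arm(steps=[[1,0,0.002,0,0],[1,0,0.002,0,0],[1,0,0,0,0],[0.55,0,0,0,0],[0.55,0,0,0,0],[0.55,0,0,0,0],[0.55,0,0,0,0],[0.55,0,0,0,0],[0.55,0,-0.015,0,0],[0.55,0,-0.02,0,0],[0.55,0,-0.025,0,0],[0.55,0,0,0,0]])

```text
time_s: 7.97
tcp_pos: [0.642, 0.1559, 0.1152]
eef_rot: [-90.4, -0.1, 95.5]
contact_force: [0.7, 0.1, 1.2]
gripper_width: 0.0393
```

```bash
python3 go.py 445.2 120.1 110 70
```

```text
t 7.97 pos [642.  155.9 115.2] psi 95.48 q [ 3.060e+01  2.490e+01 -1.090e+01  1.000e-01 -5.390e+01 -1.152e+02] w 39.3 F [0.7 0.1 1.2]
turn 25.48 then shift mm [-101.     3.8  172.7] | shift without turn [-16.9   3.8 199.4]
```

jog_arm(steps=[[0.1,0,0,0,5.1],[0.1,0,0,0,5.1],[0,0,0,0,5.1],[0,0,0,0,5.1],[0,0,0,0,5.1],[0,-0.017,0,0.029,0],[0,-0.017,0,0.029,0],[0,-0.017,0,0.029,0],[0,-0.017,0,0.029,0],[0,-0.017,0,0.029,0],[0,-0.016,0,0.028,0],[0,0,0,0,0]])

```text
time_s: 8.97
tcp_pos: [0.4367, 0.1172, 0.1097]
eef_rot: [-89.9, 0.1, 69.9]
contact_force: [-0.2, 0.2, -1.4]
gripper_width: 0.0876
```

```bash
python3 go.py 445.2 120.1 24 70; python3 - <<'E'
from plant import r
import cv2
for n in("top","side"):
    c=r.capture(n); cv2.imwrite(f"pics/{n}3.png",c["image"][:,:,::-1])
E
```

```text
t 8.97 pos [436.7 117.2 109.7] psi 69.87 q [ 4.000e+01  7.700e+00 -3.690e+01 -1.000e-01 -4.550e+01 -1.501e+02] w 87.6 F [-0.2  0.2 -1.4]
turn -0.13 then shift mm [ 5.7 85.7 -7.2] | shift without turn [ 5.7 85.7 -7.2]
```

View pics/side3.png

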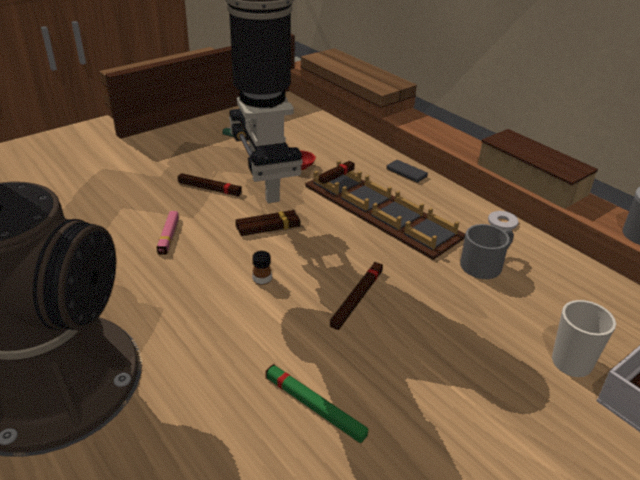

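View pics/top3.png

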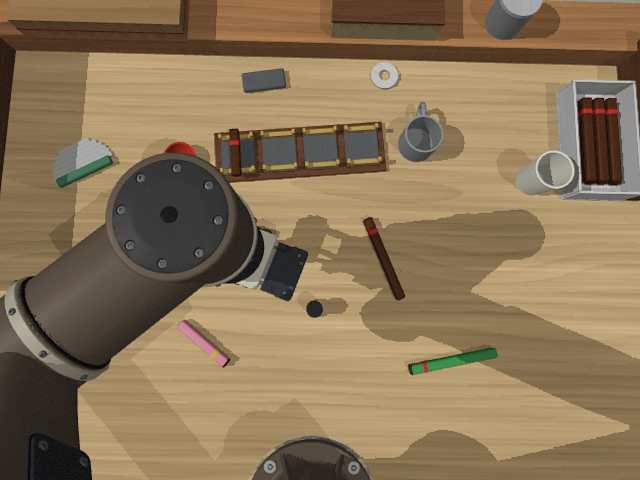

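Both views show the 90 mm cigar lying in the end rest by the dish (top image 235,152). The open gripper is above the twins, and the bottle (315,309) is clear of it. I'll correct the position and descend.

jog_arm(steps=[[0,0.0055,0.005,-0.007,0],[0,0,0.02,0,0],[0,0,0.02,0,0],[0,0,0.02,0,0],[0,0,0.01,0,0],[0,0,0.006,0,0],[0,0,0,0,0],[0,0,0,0,0]], squeeze=20)

```text
time_s: 9.73
tcp_pos: [0.4515, 0.1225, 0.0287]
eef_rot: [-90.0, 0.0, 69.9]
contact_force: [0.8, 0.0, 0.4]
gripper_width: 0.0878
```

```bash
python3 go.py 445.2 120.1 24 70
```

```text
t 9.73 pos [451.5 122.5  28.7] psi 69.9 q [  39.4   16.6  -40.1    0.   -33.3 -149.5] w 87.8 F [0.8 0.  0.4]
turn -0.1 then shift mm [-4.4  4.7  5.1] | shift without turn [-4.4  4.7  5.1]
```

jog_arm(steps=[[0,-0.003,0.004,0.004,0],[0,0,0,0,0],[0,0,0,0,0],[0,0,0,0,0]])

```text
time_s: 10.07
tcp_pos: [0.4461, 0.1211, 0.0256]
eef_rot: [-90.0, -0.1, 69.9]
contact_force: [0.3, -0.0, -0.5]
gripper_width: 0.0877
```

```bash
python3 go.py 445.2 120.1 24 70
```

```text
t 10.07 pos [446.1 121.1  25.6] psi 69.93 q [  39.7   16.5  -41.     0.   -32.4 -149.8] w 87.7 F [ 0.3 -0.  -0.5]
turn -0.07 then shift mm [-1.3  1.6  0.5] | shift without turn [-1.3  1.6  0.5]
```

jog_arm(steps=[[1,-0.001,0.0015,0,0],[1,0,0,0,0],[1,0,0,0,0],[1,0,0,0,0],[1,0,0,0,0],[1,0,0,0,0],[1,0,0,0,0],[1,0,0,0,0],[1,0,0,0,0],[1,0,0,0,0],[1,0,0,0,0],[1,0,0,0,0]])

```text
time_s: 11.07
tcp_pos: [0.4456, 0.12, 0.0235]
eef_rot: [-90.0, 0.0, 69.9]
contact_force: [-0.3, -0.9, -0.2]
gripper_width: 0.0357
```

```bash
python3 go.py 445.2 120.1 130 70
```

```text
t 11.07 pos [445.6 120.   23.5] psi 69.92 q [  39.6   16.7  -41.1    0.   -32.2 -149.7] w 35.7 F [-0.3 -0.9 -0.2]
turn -0.08 then shift mm [   0.  -106.5    0.4] | shift without turn [   0.  -106.5    0.4]
```

Width is 35.7 mm, so both twins are gripped. Lifting.

jog_arm(steps=[[1,0,0,0,0],[1,0,-0.005,0,0],[1,0,-0.015,0,0],[1,0,-0.02,0,0],[1,0,-0.02,0,0],[1,0,-0.02,0,0],[1,0,-0.015,0,0],[1,0,-0.01,0,0],[1,0,0,0,0],[1,0,0,0,0],[1,0,0,0,0]])

```text
time_s: 11.98
tcp_pos: [0.4451, 0.1197, 0.1281]
eef_rot: [-90.0, 0.0, 69.9]
contact_force: [-0.7, 0.4, 0.2]
gripper_width: 0.0362
```

```bash
python3 go.py 647.5 74.3 128 95.5; python3 - <<'E'
from plant import r
import cv2
for n in("top","side"):
    c=r.capture(n); cv2.imwrite(f"pics/{n}4.png",c["image"][:,:,::-1])
E
```

```text
t 11.98 pos [445.1 119.7 128.1] psi 69.9 q [  39.6    7.   -34.7   -0.   -48.3 -149.7] w 36.2 F [-0.7  0.4  0.2]
turn -25.6 then shift mm [ -64.6   -0.  -197.1] | shift without turn [  26.9   -0.  -205.6]
```

View pics/side4.png

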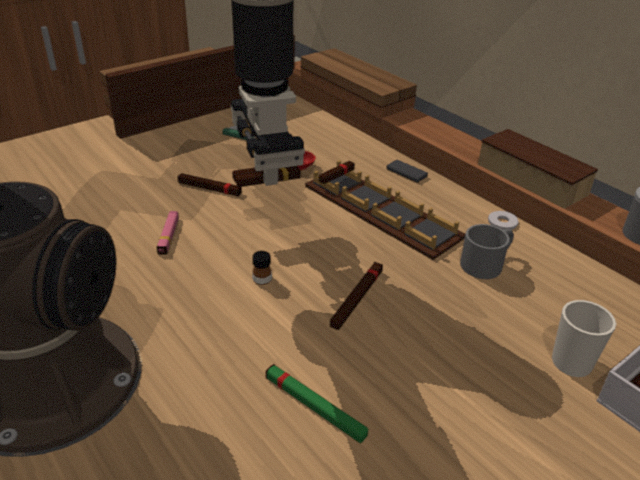

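The twins hang level in the grip at (268,175), lifted off the bench. I'll carry them to the second rest.

jog_arm(steps=[[1,0,0,0,-5.1],[1,0,0,0,-5.1],[1,0,0,0,-5.1],[1,0,0,0,-5.1],[1,0,0,0,-5.1],[1,-0.005,0,-0.015,0],[1,-0.008,0,-0.025,0],[1,-0.008,0,-0.025,0],[1,-0.008,0,-0.025,0],[1,-0.008,0,-0.025,0],[1,-0.008,0,-0.025,0],[1,-0.008,0,-0.025,0]])

```text
time_s: 13.08
tcp_pos: [0.6156, 0.0821, 0.1272]
eef_rot: [-89.9, 0.0, 95.4]
contact_force: [1.3, 0.4, -0.1]
gripper_width: 0.0361
```

jog_arm(steps=[[1,-0.008,0,-0.02,0],[1,-0.004,0,-0.012,0],[1,0,0,0,0],[1,0,0,0,0],[1,0,0,0,0],[1,0,0,0,0]])

```text
time_s: 13.58
tcp_pos: [0.6469, 0.074, 0.1282]
eef_rot: [-89.9, 0.0, 95.4]
contact_force: [0.1, 0.5, 0.0]
gripper_width: 0.0359
```

```bash
python3 go.py 647.5 74.3 50 95.5
```

```text
t 13.58 pos [646.9  74.  128.2] psi 95.44 q [  23.6   23.6  -11.    -0.   -55.5 -108.2] w 35.9 F [0.1 0.5 0. ]
turn -0.06 then shift mm [ 0.3 78.2 -0.7] | shift without turn [ 0.3 78.2 -0.7]
```

jog_arm(steps=[[1,0,0.015,-0.001,0],[1,0,0.02,0,0],[1,0,0.02,0,0],[1,0,0.01,0,0],[1,0,0.006,0,0],[1,0,0.003,0,0],[1,0,0,0,0],[1,0,0,0,0],[1,0,0,0,0]])

```text
time_s: 14.33
tcp_pos: [0.6494, 0.0742, 0.0556]
eef_rot: [-90.1, -0.0, 95.4]
contact_force: [0.0, 0.2, -0.5]
gripper_width: 0.0357
```

```bash
python3 go.py 647.5 74.3 49.5 95.5
```

```text
t 14.33 pos [649.4  74.2  55.6] psi 95.43 q [  23.6   28.1  -14.6    0.   -47.2 -108.2] w 35.7 F [ 0.   0.2 -0.5]
turn -0.07 then shift mm [0.3 6.1 1.9] | shift without turn [0.3 6.1 1.9]
```

jog_arm(steps=[[1,0,0.003,0.001,0],[1,0,0.002,0,0],[1,0,0,0,0],[1,0,0,0,0],[1,0,0,0,0]])

```text
time_s: 14.75
tcp_pos: [0.6478, 0.0738, 0.0496]
eef_rot: [-90.0, -0.0, 95.4]
contact_force: [0.0, -0.4, 0.9]
gripper_width: 0.0355
```

```bash
python3 go.py 647.5 74.3 49.5 95.5
```

```text
t 14.75 pos [647.8  73.8  49.6] psi 95.41 q [  23.6   28.5  -15.    -0.   -46.5 -108.2] w 35.5 F [ 0.  -0.4  0.9]
turn -0.09 then shift mm [0.5 0.1 0.3] | shift without turn [0.5 0.1 0.3]
```

jog_arm(steps=[[0.4,0,0,0,0],[0.4,0,0,0,0],[0.4,0,0,0,0],[0.4,0,0,0,0],[0.4,0,0,0,0],[0.4,0,-0.01,0,0],[0.4,0,-0.02,0,0],[0.4,0,-0.025,0,0],[0.4,0,-0.02,0,0],[0.4,0,0,0,0],[0.4,0,0,0,0],[0.4,0,0,0,0]])

```text
time_s: 15.75
tcp_pos: [0.6475, 0.0738, 0.1248]
eef_rot: [-90.0, -0.0, 95.4]
contact_force: [-1.5, 0.1, -0.8]
gripper_width: 0.0526
```

```bash
python3 go.py 426.9 299.8 125 211; python3 go.py 446.5 -127.2 125 113.1; python3 - <<'E'
from plant import r
import cv2
for n in("top","side"):
    c=r.capture(n); cv2.imwrite(f"pics/{n}5.png",c["image"][:,:,::-1])
E
```

```text
t 15.75 pos [647.5  73.8 124.8] psi 95.41 q [  23.6   23.8  -11.1   -0.   -55.1 -108.2] w 52.6 F [-1.5  0.1 -0.8]
turn -115.59 then shift mm [ 7.270e+01 -1.000e-01 -3.073e+02] | shift without turn [ 2.458e+02 -1.000e-01  1.984e+02]
t 15.75 pos [647.5  73.8 124.8] psi 95.41 q [  23.6   23.8  -11.1   -0.   -55.1 -108.2] w 52.6 F [-1.5  0.1 -0.8]
turn -17.69 then shift mm [-106.    -0.3  263.8] | shift without turn [-181.2   -0.3  219.1]
```

View pics/side5.png

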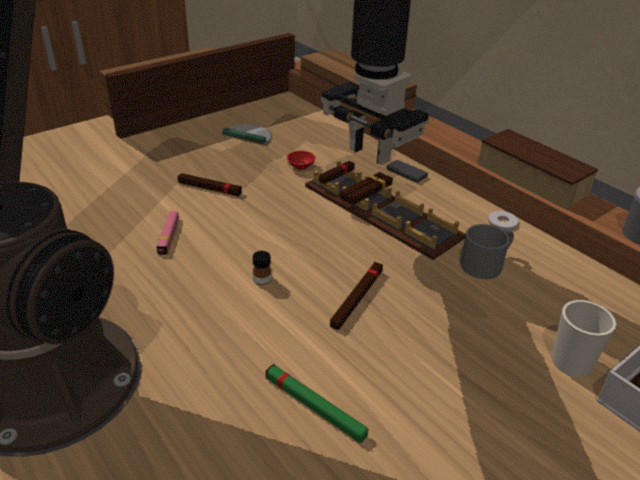

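Side view: the twins lie seated in the second rest (367,188). Next is the 165 mm cigar.

jog_arm(steps=[[0.3,0,0,0,-5.9],[0.3,0,0,0,-5.9],[0.3,0,0,0,-5.9],[0.3,-0.01,0,0.025,0],[0.3,-0.012,0,0.03,0],[0.3,-0.012,0,0.03,0],[0.3,-0.012,0,0.03,0],[0.3,-0.012,0,0.03,0],[0.3,-0.012,0,0.03,0],[0.3,-0.012,0,0.03,0],[0.3,-0.012,0,0.03,0],[0.3,-0.012,0,0.029,0]])

```text
time_s: 16.85
tcp_pos: [0.4447, -0.1283, 0.1239]
eef_rot: [-89.9, -0.0, 113.1]
contact_force: [0.2, -0.6, 0.8]
gripper_width: 0.0611
```

jog_arm(steps=[[0.3,0,0.02,0,0],[0.3,0,0.02,0,0],[0.3,0,0.02,0,0],[0.3,0,0,0,0],[0.3,0,0,0,0],[0.3,0,0,0,0]])

```text
time_s: 17.35
tcp_pos: [0.4469, -0.1273, 0.065]
eef_rot: [-90.0, 0.0, 113.1]
contact_force: [0.2, 0.2, 0.2]
gripper_width: 0.0613
```

```bash
python3 go.py 446.5 -127.2 24 113.1
```

```text
t 17.35 pos [ 446.9 -127.3   65. ] psi 113.14 q [  8.5  12.8 -38.5   0.  -38.8 -75.4] w 61.3 F [0.2 0.2 0.2]
turn 0.04 then shift mm [ 0.3 41.   0.4] | shift without turn [ 0.3 41.   0.4]
```

jog_arm(steps=[[0.3,0,0.015,0,0],[0.3,0,0.015,0,0],[0.3,0,0.008,0,0],[0.3,0,0.003,0,0],[0.3,0,0,0,0],[0.3,0,0,0,0]])

```text
time_s: 17.85
tcp_pos: [0.4472, -0.1272, 0.0242]
eef_rot: [-90.0, 0.0, 113.1]
contact_force: [-0.2, 0.4, 0.1]
gripper_width: 0.0617
```

```bash
python3 go.py 446.5 -127.2 24 113.1
```

```text
t 17.85 pos [ 447.2 -127.2   24.2] psi 113.14 q [  8.5  16.9 -40.7   0.  -32.4 -75.4] w 61.7 F [-0.2  0.4  0.1]
turn 0.04 then shift mm [0.3 0.2 0.6] | shift without turn [0.3 0.2 0.6]
```

jog_arm(steps=[[1,0,0,0,0],[1,0,0,0,0],[1,0,0,0,0],[1,0,0,0,0],[1,0,0,0,0],[1,0,0,0,0],[1,0,0,0,0],[1,0,0,0,0],[1,0,0,0,0],[1,0,0,0,0],[1,0,0,0,0],[1,0,0,0,0]])

```text
time_s: 18.85
tcp_pos: [0.4467, -0.1273, 0.0236]
eef_rot: [-90.0, 0.0, 113.1]
contact_force: [-0.7, -0.7, 1.1]
gripper_width: 0.018
```

jog_arm(steps=[[1,0,-0.005,0,0],[1,0,-0.015,0,0],[1,0,-0.02,0,0],[1,0,-0.02,0,0],[1,0,-0.02,0,0],[1,0,-0.015,0,0],[1,0,-0.01,0,0],[1,0,0,0,0],[1,0,0,0,0]])

```text
time_s: 19.6
tcp_pos: [0.4468, -0.1272, 0.129]
eef_rot: [-90.1, 0.0, 113.1]
contact_force: [-0.2, -0.7, -0.2]
gripper_width: 0.0178
```

```bash
python3 go.py 663 -85 128 95.5
```

```text
t 19.6 pos [ 446.8 -127.2  129. ] psi 113.1 q [  8.5   7.2 -34.3  -0.  -48.4 -75.4] w 17.8 F [-0.2 -0.7 -0.2]
turn 17.6 then shift mm [  21.3    1.4 -219.2] | shift without turn [ -46.     1.4 -215.4]
```

jog_arm(steps=[[1,0,0,0,5.9],[1,0,0,0,5.9],[1,0,0,0,5.8],[1,0.002,0,-0.015,0],[1,0.0025,0,-0.025,0],[1,0.0025,0,-0.025,0],[1,0.0025,0,-0.025,0],[1,0.0025,0,-0.025,0],[1,0.0025,0,-0.025,0],[1,0.0025,0,-0.025,0],[1,0.0025,0,-0.025,0],[1,0.0025,0,-0.02,0]])

```text
time_s: 20.6
tcp_pos: [0.6545, -0.085, 0.1266]
eef_rot: [-89.9, 0.0, 95.5]
contact_force: [-0.2, -0.5, 0.2]
gripper_width: 0.0178
```

jog_arm(steps=[[1,0.001,0,-0.009,0],[1,0,0.01,0,0],[1,0,0.02,0,0],[1,0,0.015,0,0],[1,0,0,0,0],[1,0,0,0,0],[1,0,0,0,0]])

```text
time_s: 21.18
tcp_pos: [0.6621, -0.0836, 0.0839]
eef_rot: [-90.0, 0.0, 95.5]
contact_force: [-0.6, 0.6, 0.7]
gripper_width: 0.0175
```

```bash
python3 go.py 663 -85 50 95.5;  python3 - <<'E'
from plant import r
import cv2
for n in("top","side"):
    c=r.capture(n); cv2.imwrite(f"pics/{n}6.png",c["image"][:,:,::-1])
E
```

```text
t 21.18 pos [662.1 -83.6  83.9] psi 95.52 q [  9.5  27.4 -11.2   0.  -51.3 -94. ] w 17.5 F [-0.6  0.6  0.7]
turn 0.02 then shift mm [-1.5 33.9 -0.7] | shift without turn [-1.5 33.9 -0.7]
```

View pics/side6.png

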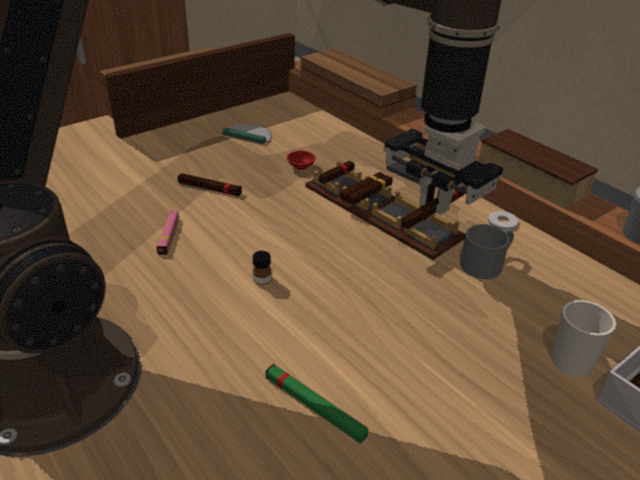

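The 165 mm cigar hangs level over the mug-end rest, and the gripper body is above the mug rim (485,235). Lowering.

jog_arm(steps=[[1,-0.001,0.012,0,0],[1,0,0.01,0,0],[1,0,0.006,0,0],[1,0,0.004,0,0],[1,0,0.0015,0,0],[1,0,0,0,0],[1,0,0,0,0],[1,0,0,0,0]])

```text
time_s: 21.95
tcp_pos: [0.6626, -0.0843, 0.0499]
eef_rot: [-90.0, 0.0, 95.5]
contact_force: [0.6, 0.2, -0.6]
gripper_width: 0.0172
```

```bash
python3 go.py 663 -85 49.5 95.5
```

```text
t 21.95 pos [662.6 -84.3  49.9] psi 95.52 q [  9.4  29.6 -12.8   0.  -47.6 -93.9] w 17.2 F [ 0.6  0.2 -0.6]
turn 0.02 then shift mm [-0.7  0.4 -0.3] | shift without turn [-0.7  0.4 -0.3]
```

jog_arm(steps=[[0.55,0,0,0,0],[0.55,0,0,0,0],[0.55,0,0,0,0],[0.55,0,0,0,0],[0.55,0,0,0,0],[0.55,0,-0.01,0,0],[0.55,0,-0.02,0,0],[0.55,0,-0.025,0,0],[0.55,0,-0.02,0,0],[0.55,0,0,0,0],[0.55,0,0,0,0],[0.55,0,0,0,0]])

```text
time_s: 22.95
tcp_pos: [0.6622, -0.0843, 0.1253]
eef_rot: [-90.0, -0.0, 95.5]
contact_force: [1.0, 0.1, -0.1]
gripper_width: 0.0395
```

```bash
python3 go.py 426.9 299.8 125 211
```

```text
t 22.95 pos [662.2 -84.3 125.3] psi 95.51 q [  9.4  25.1  -8.9  -0.  -56.  -93.9] w 39.5 F [ 1.   0.1 -0.1]
turn -115.49 then shift mm [ 3.900e+00  4.000e-01 -4.504e+02] | shift without turn [4.049e+02 4.000e-01 1.974e+02]
```

jog_arm(steps=[[0.4,0,0,0,-6.4],[0.3,0,0,0,-6.4],[0.3,0,0,0,-6.4],[0.3,0,0,0,-6.4],[0.3,0,0,0,-6.4],[0.3,0,0,0,-6.4],[0.3,0,0,0,-6.4],[0.3,0,0,0,-6.4],[0.3,0,0,0,-6.4],[0.3,0,0,0,-6.4],[0.3,0,0,0,-6.4],[0.3,0,0,0,-6.4]])

```text
time_s: 23.95
tcp_pos: [0.6617, -0.0844, 0.1238]
eef_rot: [-90.0, -0.1, 172.6]
contact_force: [-0.1, 0.4, -0.4]
gripper_width: 0.0613
```

jog_arm(steps=[[0.3,0,0,0,-6.4],[0.3,0,0,0,-6.4],[0.3,0,0,0,-6.4],[0.3,0,0,0,-6.4],[0.3,0,0,0,-6.4],[0.3,0,0,0,-6.4],[0.3,0,0,-0.02,0],[0.3,0,0,-0.03,0],[0.3,0,0,-0.03,0],[0.3,0,0,-0.03,0],[0.3,0,0,-0.03,0],[0.3,0,0,-0.03,0]])

```text
time_s: 24.95
tcp_pos: [0.5741, 0.0625, 0.124]
eef_rot: [-90.0, -0.1, -149.3]
contact_force: [1.3, 0.2, -0.4]
gripper_width: 0.061
```

```bash
python3 go.py 426.9 299.8 125 211
```

```text
t 24.95 pos [574.1  62.5 124. ] psi -149.31 q [ 25.6  17.7 -20.8  -0.  -51.6   5.1] w 61.0 F [ 1.3  0.2 -0.4]
turn -0.31 then shift mm [   4.    -0.9 -279.2] | shift without turn [   5.5   -0.9 -279.2]
```

jog_arm(steps=[[0.3,0,0,-0.03,-0.3],[0.3,0.001,0,-0.03,0],[0.3,0.001,0,-0.03,0],[0.3,0.001,0,-0.03,0],[0.3,0.001,0,-0.03,0],[0.3,0,0,-0.03,0],[0.3,0,0,-0.03,0],[0.3,0,0,-0.03,0],[0.3,0,0,-0.025,0],[0.3,0,0,-0.01,0],[0.3,0,0,0,0],[0.3,0,0,0,0]])

```text
time_s: 25.95
tcp_pos: [0.4302, 0.2953, 0.1245]
eef_rot: [-90.0, -0.1, -148.9]
contact_force: [0.4, -0.2, -0.8]
gripper_width: 0.0614
```

jog_arm(steps=[[0.3,0,0.015,0,0],[0.3,0,0.02,0,0],[0.3,0,0.02,0,0],[0.3,0,0,0,0],[0.3,0,0,0,0],[0.3,0,0,0,0]])

```text
time_s: 26.45
tcp_pos: [0.4314, 0.2951, 0.0707]
eef_rot: [-90.0, 0.0, -149.0]
contact_force: [0.3, -0.4, -0.0]
gripper_width: 0.0612
```

```bash
python3 go.py 426.9 299.8 24 211
```

```text
t 26.45 pos [431.4 295.1  70.7] psi -149.02 q [ 55.9  17.  -31.    0.  -42.  -25. ] w 61.2 F [ 0.3 -0.4 -0. ]
turn -0.02 then shift mm [ 1.5 46.7 -6.4] | shift without turn [ 1.5 46.7 -6.4]
```

jog_arm(steps=[[0.3,0.001,0.015,-0.005,0],[0.3,0,0.015,0,0],[0.3,0,0.01,0,0],[0.3,0,0.005,0,0],[0.3,0,0,0,0],[0.3,0,0,0,0],[0.3,0,0,0,0]])

```text
time_s: 27.03
tcp_pos: [0.4277, 0.2997, 0.0258]
eef_rot: [-90.0, 0.1, -149.0]
contact_force: [0.4, -0.6, 0.3]
gripper_width: 0.0617
```

```bash
python3 go.py 426.9 299.8 24 211
```

```text
t 27.03 pos [427.7 299.7  25.8] psi -148.98 q [ 56.6  20.9 -33.4   0.  -35.7 -25.6] w 61.7 F [ 0.4 -0.6  0.3]
turn 0.02 then shift mm [ 0.6  1.8 -0.5] | shift without turn [ 0.6  1.8 -0.5]
```

jog_arm(steps=[[1,0,0.0015,0,0],[1,0,0,0,0],[1,0,0,0,0],[1,0,0,0,0],[1,0,0,0,0],[1,0,0,0,0],[1,0,0,0,0],[1,0,0,0,0],[1,0,0,0,0],[1,0,0,0,0],[1,0,0,0,0],[1,0,0,0,0]])

```text
time_s: 28.03
tcp_pos: [0.4272, 0.2993, 0.0236]
eef_rot: [-90.0, 0.0, -149.0]
contact_force: [-0.7, 0.2, 0.9]
gripper_width: 0.0175
```

jog_arm(steps=[[1,0,-0.005,0,0],[1,0,-0.015,0,0],[1,0,-0.02,0,0],[1,0,-0.02,0,0],[1,0,-0.02,0,0],[1,0,-0.015,0,0],[1,0,-0.01,0,0],[1,0,0,0,0],[1,0,0,0,0]])

```text
time_s: 28.78
tcp_pos: [0.4272, 0.2993, 0.1287]
eef_rot: [-90.0, 0.0, -149.0]
contact_force: [0.2, 0.2, -0.4]
gripper_width: 0.0179
```

```bash
python3 go.py 655.3 -5.6 128 275.5
```

```text
t 28.78 pos [427.2 299.3 128.7] psi -149.0 q [ 56.6  12.5 -27.6  -0.  -49.9 -25.6] w 17.9 F [ 0.2  0.2 -0.4]
turn -64.5 then shift mm [325.4   0.5 197.8] | shift without turn [-38.4   0.5 378.9]
```

jog_arm(steps=[[1,0,0,0,-6.5],[1,0,0,0,-6.5],[1,0,0,0,-6.5],[1,0,0,0,-6.5],[1,0,0,0,-6.5],[1,0,0,0,-6.5],[1,0,0,0,-6.5],[1,0,0,0,-6.5],[1,0,0,0,-6.5],[1,0,0,0,-6],[1,0.015,0,0.009,0],[1,0.025,0,0.015,0]])

```text
time_s: 29.78
tcp_pos: [0.4541, 0.2622, 0.1272]
eef_rot: [-90.1, -0.1, -84.3]
contact_force: [1.3, 1.0, 0.3]
gripper_width: 0.0181
```

jog_arm(steps=[[1,0.025,0,0.015,0],[1,0.025,0,0.015,0],[1,0.025,0,0.015,0],[1,0.025,0,0.015,0],[1,0.025,0,0.015,0],[1,0.025,0,0.015,0],[1,0.025,0,0.015,0],[1,0.025,0,0.015,0],[1,0.025,0,0.015,0],[1,0.025,0,0.015,0],[1,0.025,0,0.016,0],[1,0.01,0,0.008,0]])

```text
time_s: 30.78
tcp_pos: [0.6562, -0.0081, 0.1264]
eef_rot: [-90.2, -0.0, -84.6]
contact_force: [-0.1, 0.6, -0.3]
gripper_width: 0.0179
```

jog_arm(steps=[[1,0,0,0,0],[1,0,0.01,0,0],[1,0,0.015,0,0],[1,0,0.015,0,0],[1,0,0,0,0],[1,0,0,0,0],[1,0,0,0,0]])

```text
time_s: 31.37
tcp_pos: [0.6554, -0.0045, 0.0887]
eef_rot: [-90.0, -0.0, -84.4]
contact_force: [-0.3, 0.2, 0.2]
gripper_width: 0.0176
```

```bash
python3 go.py 655.3 -5.6 50 275.5;  python3 - <<'E'
from plant import r
import cv2
for n in("top","side"):
    c=r.capture(n); cv2.imwrite(f"pics/{n}7.png",c["image"][:,:,::-1])
E
```

```text
t 31.37 pos [655.4  -4.5  88.7] psi -84.42 q [ 16.6  26.2 -12.6   0.  -51.2  78.9] w 17.6 F [-0.3  0.2  0.2]
turn 0.08 then shift mm [ 1.1 38.7 -0.2] | shift without turn [ 1.1 38.7 -0.2]
```

View pics/side7.png

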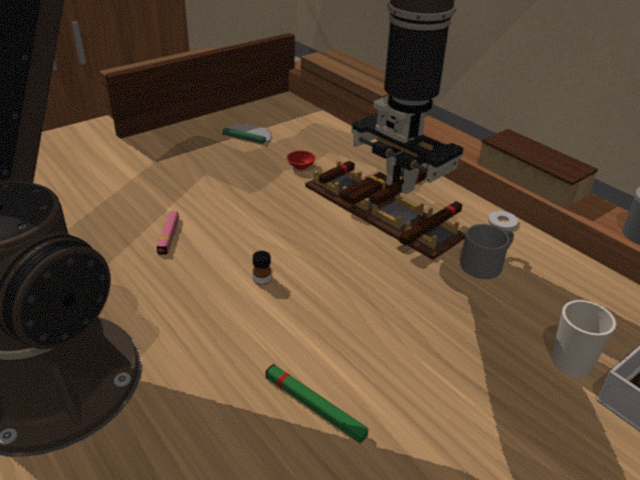

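The 140 mm cigar hangs over the third rest, with the 165 seated beside it (432,222). Lowering.

jog_arm(steps=[[1,0.001,0.012,0,0],[1,0,0.012,0,0],[1,0,0.008,0,0],[1,0,0.005,0,0],[1,0,0.0015,0,0],[1,0,0,0,0],[1,0,0,0,0],[1,0,0,0,0]])

```text
time_s: 32.13
tcp_pos: [0.6557, -0.0062, 0.0498]
eef_rot: [-90.0, -0.0, -84.5]
contact_force: [1.0, 0.5, 0.0]
gripper_width: 0.0178
```

```bash
python3 go.py 655.3 -5.6 49.5 275.5
```

```text
t 32.13 pos [655.7  -6.2  49.8] psi -84.49 q [ 16.5  28.7 -14.5   0.  -46.8  79. ] w 17.8 F [1.  0.5 0. ]
turn 0.01 then shift mm [-0.7  0.3 -0.3] | shift without turn [-0.7  0.3 -0.3]
```

Release and lift, then back the arm off towards the base to clear the views.

jog_arm(steps=[[0.55,0,0,0,0],[0.55,0,0,0,0],[0.55,0,0,0,0],[0.55,0,0,0,0],[0.55,0,0,0,0],[0.55,0,-0.01,0,0],[0.55,0,-0.02,0,0],[0.55,0,-0.025,0,0],[0.55,0,-0.03,0,0],[0.55,0,-0.03,0,0],[0.55,0,-0.01,0,0],[0.55,0,0,0,0]])

```text
time_s: 33.13
tcp_pos: [0.6576, -0.0059, 0.18]
eef_rot: [-89.6, 0.0, -84.5]
contact_force: [1.3, -0.4, 0.0]
gripper_width: 0.0392
```

jog_arm(steps=[[0.55,0.02,0,-0.02,0],[0.55,0.02,0,-0.02,0],[0.55,0.02,0,-0.02,0],[0.55,0.025,0,-0.02,0],[0.55,0.025,0,-0.02,0],[0.55,0.025,0,-0.02,0],[0.55,0.025,0,-0.02,0],[0.55,0.025,0,-0.02,0],[0.55,0.025,0,-0.015,0],[0.55,0.025,0,-0.01,0],[0.55,0,0,0,0],[0.55,0,0,0,0]])

```text
time_s: 34.13
tcp_pos: [0.4931, -0.2589, 0.1747]
eef_rot: [-90.0, 0.0, -84.6]
contact_force: [0.7, -0.5, -0.1]
gripper_width: 0.0396
```

```bash
python3 - <<'E'
from plant import r
import cv2,pickle
for n in("top","side"):
    c=r.capture(n); pickle.dump(c,open(f"{n}8.pkl","wb"));cv2.imwrite(f"pics/{n}8.png",c["image"][:,:,::-1])
E
```

```text
(no output)
```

View pics/top8.png

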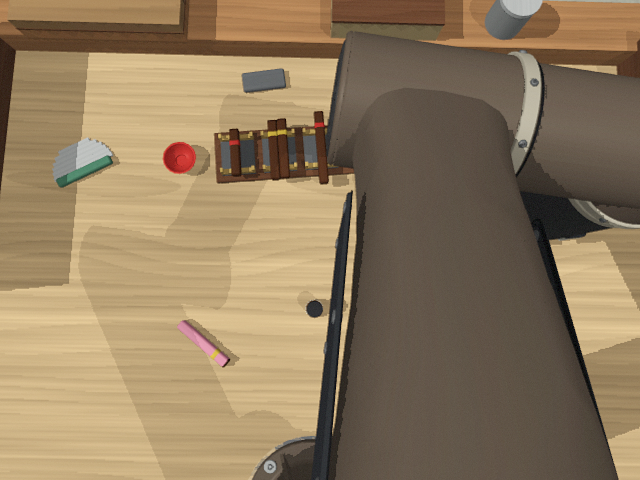

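View pics/side8.png

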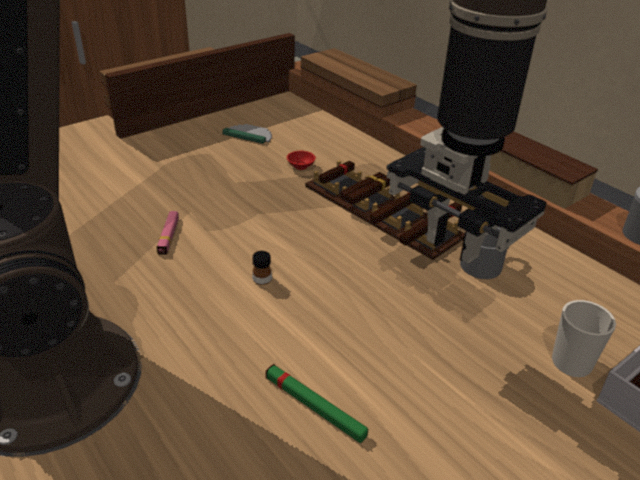

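The arm still hides the 165 in the top view, so I'll move it further away.

jog_arm(steps=[[0.55,0.025,-0.005,-0.015,0],[0.55,0.025,-0.005,-0.015,0],[0.55,0.025,-0.005,-0.015,0],[0.55,0.025,-0.005,-0.015,0],[0.55,0.025,-0.005,-0.015,0],[0.55,0.025,-0.005,-0.015,0],[0.55,0.025,-0.005,-0.015,0],[0.55,0.025,-0.005,-0.015,0],[0.55,0.025,-0.005,-0.015,0],[0.55,0.025,-0.005,-0.015,0],[0.55,0,0,0,0],[0.55,0,0,0,0]])

```text
time_s: 35.23
tcp_pos: [0.3689, -0.5215, 0.2246]
eef_rot: [-90.0, 0.0, -84.5]
contact_force: [-0.6, -1.1, -0.1]
gripper_width: 0.0397
```

```bash
python3 - <<'E'
from plant import r
import cv2,pickle
from h import *
print(r.get_state()["joints"].round(1))
for n in("top","side"):
    c=r.capture(n); pickle.dump(c,open(f"{n}9.pkl","wb"));cv2.imwrite(f"pics/{n}9.png",cv2.resize(c["image"][90:240,150:450] if n=="top" else c["image"][130:280,250:550],None,fx=2.6,fy=2.6,interpolation=2)[:,:,::-1])
E
```

```text
[-37.3  18.   -5.9  -0.  -66.2 132.7]
```

View pics/top9.png

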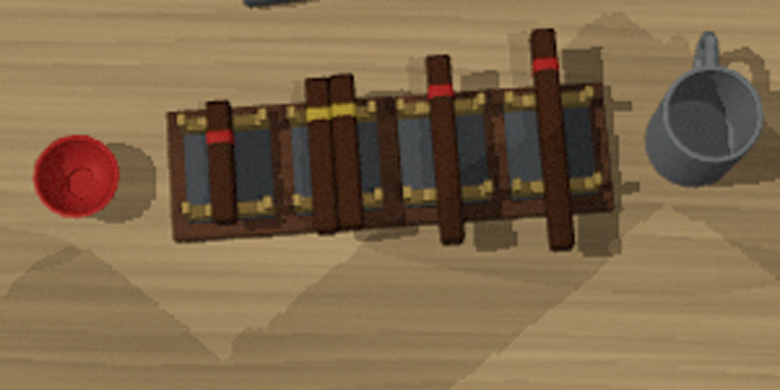

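View pics/side9.png

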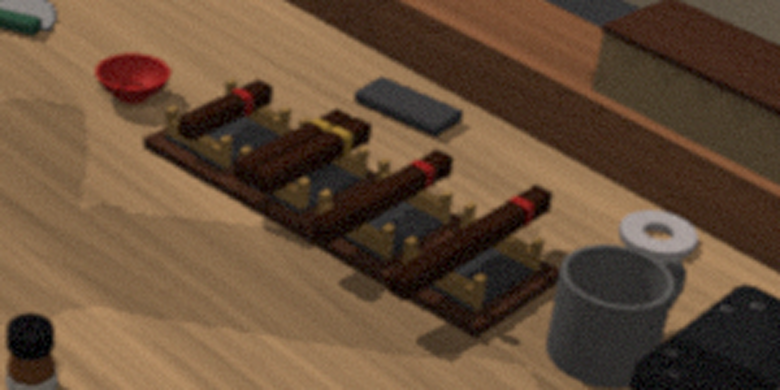

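```bash
python3 - <<'E'
from h import *
c=pickle.load(open("top9.pkl","rb"));im=c["image"]
hsv=cv2.cvtColor(im,cv2.COLOR_RGB2HSV);H,S,V=hsv[...,0],hsv[...,1],hsv[...,2]
rest=np.array([[639.5,154.9],[647.5,74.3],[655.3,-5.6],[663,-85]]);a=np.radians(5.5)
R=np.array([[np.cos(a),np.sin(a)],[-np.sin(a),np.cos(a)]])
L=[90,115,140,165]
# bands: red / yellow centroid; ends by scanning the dark mask along the cigar axis line
for i,p in enumerate(rest):
    ux,uy=R
    hw=9 if i!=1 else 18
    row=[]
    for off in ([0] if i!=1 else [-9,9]):
        # profile along x through cigar centre at top height
        s=np.arange(-110,110,1.)
        best=None
        for o in np.arange(off-5,off+5.1,1):
            X=p+np.outer(s,ux)+o*uy
            uv=proj(c,np.c_[X/1000,np.full(len(s),.044)]).round().astype(int)
            px=im[uv[:,1],uv[:,0]].astype(int)
            d=(px.max(1)<85)|((px[:,0]>100)&(px[:,1]<40))|((px[:,0]-px[:,2]>80)&(px[:,2]<40))
            idx=s[d]; n=d.sum()
            row.append((o,n,idx.min() if n else 0,idx.max() if n else 0))
    print(i,L[i],[tuple(map(int,r)) for r in row])
m=((H<6)|(H>174))&(S>180)&(V>90);ys,xs=np.where(m[130:190,150:205])
c0=pickle.load(open("top0.pkl","rb"));h0=cv2.cvtColor(c0["image"],cv2.COLOR_RGB2HSV)
m0=((h0[...,0]<6)|(h0[...,0]>174))&(h0[...,1]>180)&(h0[...,2]>90);y0,x0=np.where(m0[130:190,150:205])
print("dish px shift",xs.mean()-x0.mean(),ys.mean()-y0.mean())
E
```

```text
0 90 [(-5, 100, -59, 42), (-4, 100, -59, 42), (-3, 101, -59, 42), (-2, 101, -59, 42), (-1, 100, -59, 42), (0, 98, -59, 42), (1, 98, -59, 42), (2, 96, -59, 42), (3, 96, -59, 42), (4, 98, -59, 42), (5, 97, -58, 42)]
1 115 [(-14, 108, -60, 57), (-13, 106, -60, 55), (-12, 108, -60, 55), (-11, 108, -60, 55), (-10, 107, -60, 55), (-9, 105, -60, 55), (-8, 105, -60, 55), (-7, 104, -60, 55), (-6, 110, -60, 55), (-5, 110, -60, 55), (-4, 110, -60, 55), (4, 111, -61, 54), (5, 110, -61, 54), (6, 110, -61, 54), (7, 108, -61, 54), (8, 108, -61, 54), (9, 108, -61, 54), (10, 108, -61, 54), (11, 108, -60, 55), (12, 108, -60, 55), (13, 108, -60, 55), (14, 108, -60, 55)]
2 140 [(-5, 141, -75, 65), (-4, 141, -75, 65), (-3, 141, -75, 65), (-2, 142, -75, 66), (-1, 142, -75, 66), (0, 140, -75, 66), (1, 140, -75, 66), (2, 140, -75, 66), (3, 140, -75, 66), (4, 139, -76, 64), (5, 139, -76, 64)]
3 165 [(-5, 163, -83, 79), (-4, 164, -83, 80), (-3, 165, -85, 80), (-2, 164, -85, 80), (-1, 168, -87, 80), (0, 168, -87, 80), (1, 167, -86, 80), (2, 167, -86, 80), (3, 167, -86, 80), (4, 167, -86, 80), (5, 167, -86, 80)]
dish px shift 0.015619320283725813 -0.05246007109195361
```

All the cigars are centred to within about 5 mm along their rests, their apparent lengths match at the seated height, and the dish hasn't moved. Handing in.

```bash
python3 - <<'E'
from plant import r
print(r.close_job()); print(r.get_state()["time_s"])
E
```

```text
the job is handed in; nothing more can be done
None
the job is handed in; nothing more can be done
```

All five cigars are on the rests in length order from the red dish: 90 mm, both 115 mm twins together, 140 mm, then 165 mm. I handed the job in at about 35 s; no verdict is reported.

The twins were carried side by side in one grip. The grip width read 36 mm, and they were lifted to about 0.11 m.

**Last checks, in the final top view:**
- **Lie:** each cigar lies straight along its rest and close to centre across it. Both camera views show them down in the saddles.
- **Centring:** the end-to-end offsets are about 3 mm for the 90, twins and 165, and about 5 mm for the 140.
- **Apparent lengths:** measured at the seated height, the twins, 140 and 165 came out within about 2 mm of their true lengths.
- **Dish and arm:** the dish shifted by less than 0.1 pixel, and the arm was parked clear with no contact force.

One check was unclear: the near end of the 90 mm cigar merged with the dark board in the length scan, which read 101 mm. I judged that cigar by its far end and by eye in both views. Nothing else disagreed.

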